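Seat a sample bottle's cap, back it off a quarter turn and hold it

TASK

Take the blue dust cover off the sample bottle that stands in the steel stand, and set it down, still mouth down, wholly on the white sheet. Then screw the bottle's white cap clockwise until it bottoms out on the thread, back it off a quarter turn so that the bottle can vent, and finish while still holding the cap there in the gripper, ready for the seal sticker. Leave the other bottle, the stapler and the rubber stamp where they are.

Things in the scene. Friction and masses are not known exactly. Their poses are not given: they have to be found in the camera images.
- bottle: Magenta square sample bottle, 80 x 80 mm, in a low dark steel stand (96 x 96 mm, 34 mm high), both fixed to the table. Origin: centre of the stand's underside, at table height; z up. The bottle's flat shoulder is 115 mm above the table. Neck and cap are on its z axis. A black dash on the shoulder marks its +x side.
- cap: White ribbed screw cap, 36 mm diameter, 26 mm high, already started on the bottle's neck. Origin: centre of its underside, on the bottle's axis, 125 mm above the table (10 mm above the shoulder) when bottomed out; rises 4 mm per full turn unscrewed. A red bar on its top runs from the middle to its +x; bottomed out, it points at the black dash on the bottle's shoulder. Does not come off.
- cap_turn (a joint): How far the cap is unscrewed, in rad: 0 is bottomed out (a hard stop), growing anticlockwise seen from above up to a hard stop at 4.4; a quarter turn off is 1.57. It starts between 1.9 and 3.0. The thread is stiff enough (about 0.06 N m) that the cap stays where it is left.
- cover: Blue dust cover: a cup mouth down over the cap, 60 mm outside and 54 mm inside diameter, standing loose on the bottle's shoulder. On top, in the middle, a round black knob 24 mm in diameter, from 60 to 82 mm above the origin. Origin: centre of the mouth (lower rim); z up. About 80 g.
- sheet: White sheet of card, 200 mm (its x) by 160 mm (its y), 2 mm thick, fixed flat on the table. Origin at the centre of its underside.
- spare_bottle: A second, smaller magenta bottle with a white cap, 62 x 62 mm and 116 mm high, standing loose on the table; origin at the centre of its underside. To be left alone.
- stapler: Black stapler, 130 mm long (its x), 36 mm wide, 43 mm high, loose on the table; origin at the centre of its underside. To be left alone.
- stamp: Rubber stamp with a wooden handle, foot 44 x 30 mm, 60 mm high, loose on the table; origin at the centre of its underside. To be left alone.
Not all that is in view belongs to the job. Leave any brown look-alike of the bottle alone. What is meant by the cover is not yellow, and is the larger of those in its own colour.

How it is judged:
By the outcome, as a careful person would: the job done as asked, in the order asked, and still so for the second after the job is handed in, while the arm keeps its last pose, push and grip.
It also fails if it takes over 72 s, if anything falls off the work surface, if the arm or the gripper's body presses on something with over 40 N, if the wrist force passes 120 N, or if a joint passes its speed limit or range.

ROBOT

A 6-joint arm with a two-finger parallel gripper is mounted at the origin on the work surface. World frame = base frame: x ahead of the robot, y to its left, z up, the work surface at z = 0. Lengths are in mm, angles in rad, forces in N, time in s.
With the tool pointing down it reaches from about 300 to 775 mm from the base axis. Payload 14.6 kg.
Tool frame: the origin (TCP) lies between the finger pads; the fingertips stand manip.tip_reach ahead of it and the grasp point (between the pads) lies 5 mm behind it (manip.tip_reach is the distance from the TCP to the fingertips, in mm); z points along the fingers, y is the line along which they close (so a half turn about z gives the same grasp; the last joint's range is limited). The gripper opens to 94 mm and grips with 3 to 60 N. Pads are 16 mm wide; open, the fingers measure 119 mm over their backs; the gripper's body (75 mm by 177 mm) begins 78 mm behind the grasp point.
Start: joints at [1.068, 0.3, 1.521, -0, 1.321, -0.067], TCP at [232.171, 498.584, 219.446] pointing down, gripper open.
Joint ranges: [-3.03, 3.03], [-0.79, 2.21], [0.23, 2.52], [-1.04, 4.18], [0, 3.07], [-2.55, 2.55]. Speed limits (rad/s): [2.22, 2.22, 2.57, 3.14, 3.14, 3.14].

INTERFACE

Orientations are given as [roll, pitch, yaw] about the fixed x, y, z axes, in that order (R = Rz(yaw) Ry(pitch) Rx(roll)).
In Python, from cell import manip gives the robot as it stands. The module is installed in compiled form; this text tells all that it offers.
- The arm moves only by the shell command python3 -m creep 'ROWS' [FORCE]. ROWS is JSON, a list of rows, each a list of 3 entries, a list of its own where there are three numbers: the opening, from -1 (shut) to 1 (fully open), then the shift along the tool's x, y, z in cm, then the turn about the tool's z in units of 5 degrees (1.0 is 5 degrees). In form: [[grip, [tx, ty, tz], roll], ...]. A call has 1 to 12 rows; each row is the pose to reach, as a shift and turn from the pose commanded when the call began, along the tool's axes at that moment; what a row does not reach only later rows make up. A row lasts 1/10 s, in which the tool goes at most 50 mm and 8.59 degrees, less where a joint would pass 70% of its speed; a pose out of reach is approached as far as the arm can. A call with a gripper value outside its range is refused whole. The fingers move at their own pace and stop on an object; FORCE is the grip in N (left out, the last holds). Time passes only in rows, so rows that repeat a pose let the fingers close. It gives the time, the measured TCP pose, the force, the opening and the grip force at its end, in the units of the state.
- manip.read_state(): the state, without advancing time (a new reading comes with each control period).
- manip.camera(name): name is "scene" or "top" or "wrist"; returns the picture (400x640x3 uint8, red, green, blue); there is no depth.
- manip.camera_params(name): a dict with "fovy" (degrees; the focal length in pixels is half the picture's height over the tangent of half this angle, whatever the lens; pixels are square), "cx", "cy" (the principal point, pixels), "origin" and "attitude" of the camera in the world. Camera axes: x right, y down, z forward; pixel columns grow to the right and rows downward; lengths in mm; the calibration is good to about 2 mm. A picture is of the moment at which its call begins: read the wrist's pose just before it. camera_params takes no time and is no camera call; for the wrist camera it gives the pose at the moment of the call.
- manip.sign_off(): hands the job in; it is judged then, once.
The state is a dict: "clock": time; "joints": joint angles; "qd": joint speeds; "effort": joint torques, N m; "eef_pos": TCP position; "eef_rot": TCP orientation; "wrist_force": force on the tool from outside, world axes, zero at the start; "moment": the same for the moment, N m; "finger_gap": finger opening in mm; "finger_force": force on a finger pad.
Only numpy, scipy, OpenCV 4.12 (cv2) and the standard library are available. Lean on these libraries where they do the work, as an engineer would, in place of code of your own. Each camera call takes 0.05 s, during which the arm holds its last target. There are 200 camera calls.

## Working session

There is one attempt and no reset: what is moved stays moved. The work goes in short steps, Python scripts to look and compute and a shell command to move; the robot and the scene stay as the last step left them, time stands still between calls to the robot, and variables do not carry over. Pictures are saved under pics/ and viewed, at most 10 in all, crops included, and the job is handed in when it is done.

```bash
mkdir -p pics; python3 - <<'E'
from cell import manip
import cv2
s=manip.read_state();print(s, manip.tip_reach)
for n in("scene","top","wrist"):
    print(n,manip.camera_params(n))
    im=manip.camera(n);cv2.imwrite(f"pics/{n}0.png",im[:,:,::-1])
E
```

```text
{'clock': 0.0, 'joints': array([ 1.06838615e+00,  3.00459023e-01,  1.52158533e+00, -4.08153602e-06,
        1.32071679e+00, -6.66064221e-02]), 'qd': array([-0.00045556, -0.00054469, -0.00081776,  0.00035649,  0.00175933,
       -0.00205345]), 'effort': array([ 2.69125208e-03, -5.31788313e+01, -3.52749753e+01,  7.09518464e-02,
        2.42085446e-02, -1.11345917e-04]), 'eef_pos': array([232.06120648, 498.36664696, 218.89115435]), 'eef_rot': array([-3.14042649e+00, -7.38266045e-05,  2.70578986e+00]), 'wrist_force': array([-0.5673426 , -0.21736233, -0.80250019]), 'moment': array([ 0.00392223,  0.03723019, -0.02431498]), 'finger_force': 0.0, 'finger_gap': 94.22279954383843} 14.0
scene {'fovy': 52.601763034547815, 'cx': 325.4045328990849, 'cy': 201.78604645227122, 'origin': array([1208.57720386,  501.09711099,  629.67401094]), 'attitude': array([-2.12263187, -0.00944601,  2.31079117])}
top {'fovy': 57.00780902983028, 'cx': 321.9839254144826, 'cy': 197.45216539250467, 'origin': array([432.90622748, -68.6987197 , 850.9687066 ]), 'attitude': array([-2.97215105, -0.00578289, -1.59150784])}
wrist {'fovy': 61.14311201769469, 'cx': 312.9740523448437, 'cy': 196.4338548620001, 'origin': array([174.39893351, 524.6515151 , 383.10130142]), 'attitude': array([2.91389594e+00, 6.23412077e-04, 1.13442337e+00])}
```

View pics/top0.png

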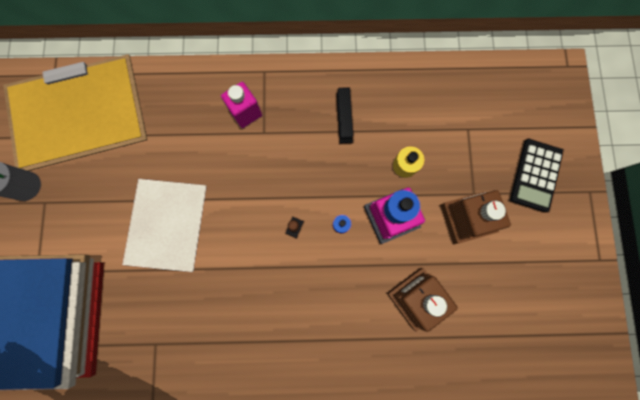

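View pics/scene0.png

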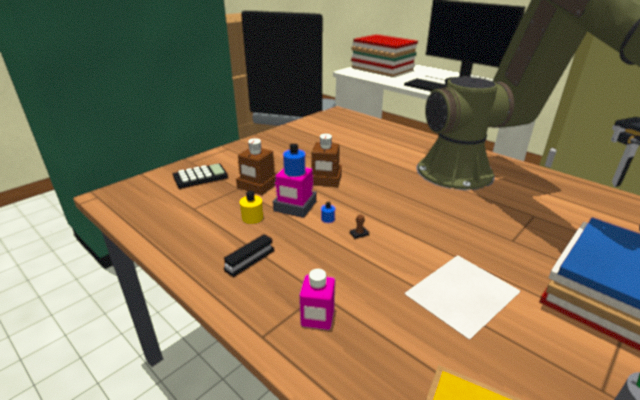

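The top view shows the target bottle, with the larger blue cover on it, at (403,206). The sheet is at (165,225), the small blue decoy at (342,224) and the yellow one at (410,160). Brown look-alikes are at (492,210) and (436,305), the stamp is at (295,228), and the spare bottle and stapler are further up. The scene view agrees: cover at (294,162), knob at (294,149).

```bash
cat > h.py <<'E'
import numpy as np, cv2
from scipy.spatial.transform import Rotation as R
from cell import manip
def ray(p,uv):
    f=200/np.tan(np.radians(p["fovy"]/2))
    d=np.array([(uv[0]-p["cx"])/f,(uv[1]-p["cy"])/f,1.])
    return np.array(p["origin"]),R.from_euler("xyz",p["attitude"]).as_matrix()@d
def onplane(p,uv,z):
    o,d=ray(p,uv); return o+d*(z-o[2])/d[2]
def cross(p1,a,p2,b):
    o1,d1=ray(p1,a);o2,d2=ray(p2,b)
    t=np.linalg.lstsq(np.c_[d1,-d2],o2-o1,rcond=None)[0]
    A=o1+t[0]*d1;B=o2+t[1]*d2
    return (A+B)/2,np.linalg.norm(A-B)
def proj(p,X):
    f=200/np.tan(np.radians(p["fovy"]/2))
    c=R.from_euler("xyz",p["attitude"]).as_matrix().T@(np.array(X)-p["origin"])
    return np.array([p["cx"]+f*c[0]/c[2],p["cy"]+f*c[1]/c[2]])
def cents(mask,amin=15):
    n,l,st,c=cv2.connectedComponentsWithStats(mask.astype(np.uint8))
    return [(c[i].round(1),st[i]) for i in range(1,n) if st[i][4]>=amin]
E
python3 - <<'E'
from h import *
T=manip.camera_params("top");S=manip.camera_params("scene")
t=cv2.imread("pics/top0.png");s=cv2.imread("pics/scene0.png")
def dark(im,x0,x1,y0,y1):
    m=np.zeros(im.shape[:2],bool);m[y0:y1,x0:x1]=im[y0:y1,x0:x1].max(2)<60;return m
kt=cents(dark(t,392,420,195,215));ks=cents(dark(s,284,304,140,158));print(kt,ks)
a=max(kt,key=lambda c:c[1][4])[0];b=max(ks,key=lambda c:c[1][4])[0]
print("knob",cross(T,a,S,b),onplane(T,a,195))
hsv=cv2.cvtColor(t,cv2.COLOR_BGR2HSV)
bl=cv2.inRange(hsv,(105,120,60),(125,255,255));bl[:,:380]=0;bl[:,430:]=0
cs=max(cv2.findContours(bl,0,2)[0],key=cv2.contourArea);(c,r)=cv2.minEnclosingCircle(cs);print("cover top circ",c,r,onplane(T,c,165))
w=((hsv[...,1]<60)&(hsv[...,2]>150)).astype(np.uint8);w[:170]=0;w[285:]=0;w[:,:110]=0;w[:,220:]=0
cs=max(cv2.findContours(w,0,2)[0],key=cv2.contourArea)
bx=cv2.boxPoints(cv2.minAreaRect(cs));P=np.array([onplane(T,u,2)[:2] for u in bx]);print("sheet",P,P.mean(0))
mg=cv2.inRange(hsv,(140,100,60),(165,255,255));mg[:,:350]=0
cs=max(cv2.findContours(mg|bl*1,0,2)[0],key=cv2.contourArea)
print("magenta box",cv2.minAreaRect(cs))
E
python3 -c "
import cv2
im=cv2.imread('pics/top0.png')[130:340,270:540];cv2.imwrite('pics/c.png',cv2.resize(im,None,fx=2.9,fy=2.85,interpolation=2))"
```

```text
[(array([405.4, 204. ]), array([399, 199,  13,  11, 114], dtype=int32))] [(array([293.6, 148.4]), array([290, 145,   8,   8,  50], dtype=int32))]
knob (array([ 531.17715192, -226.89226942,  185.63008311]), np.float64(0.8892620022092792)) [ 530.08156815 -225.01639528  195.        ]
cover top circ (401.1938781738281, 205.80612182617188) 17.759075164794922 [ 531.24349959 -224.02603013  165.        ]
sheet [[434.32106922 377.87847429]
 [641.51340555 359.92122049]
 [612.31552307 195.09601621]
 [407.07839525 219.62050369]] [523.80709827 288.12905367]
magenta box ((397.0776062011719, 212.68104553222656), (40.17977523803711, 47.92685317993164), 66.80140686035156)
```

View pics/c.png

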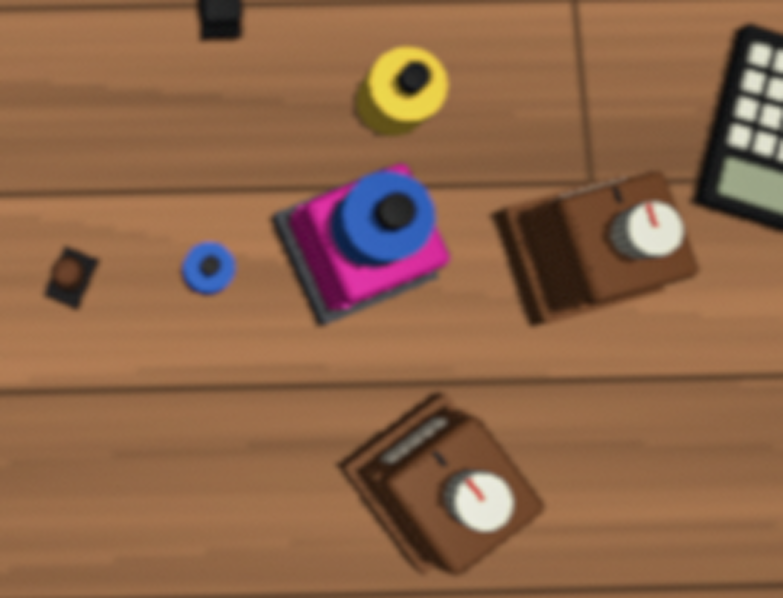

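View pics/wrist0.png

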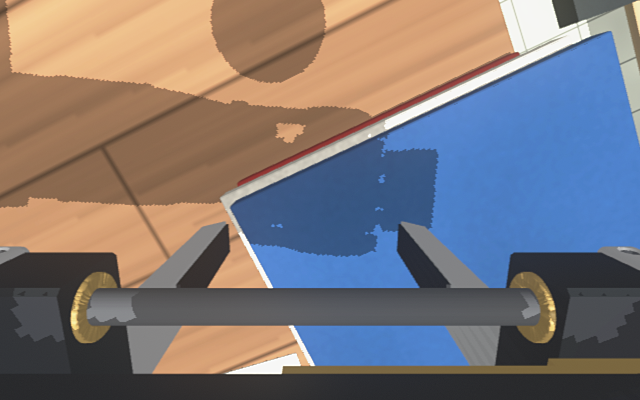

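The top crop confirms the cover with its knob, the decoys, and the brown bottles about 110 mm away. The wrist view shows the books below and both fingers. A yaw of 2.706 suits all the steps within joint 6's range, so I'll keep it throughout.

```bash
cat >> h.py <<'E'
def delta(cur,to,yaw):
    return R.from_euler("xyz",[np.pi,0,yaw]).as_matrix().T@(np.array(to,float)-np.array(cur,float))/10
E
python3 -c "
from h import *
print(delta([232.171,498.584,219.446],[531,-226,280],2.7058))"
```

```text
[-57.67671579 -53.07168641  -6.0554    ]
```

```bash
python3 -m creep '[[1,[0,0,-6],0],[1,[0,0,-6],0],[1,[-57.7,-53.1,-6],0],[1,[-57.7,-53.1,-6],0],[1,[-57.7,-53.1,-6],0],[1,[-57.7,-53.1,-6],0],[1,[-57.7,-53.1,-6],0],[1,[-57.7,-53.1,-6],0],[1,[-57.7,-53.1,-6],0],[1,[-57.7,-53.1,-6],0],[1,[-57.7,-53.1,-6],0],[1,[-57.7,-53.1,-6],0]]' 40
```

```text
clock: 1.35
eef_pos: [423.1, 34.2, 279.6]
eef_rot: [3.141, 0.001, 2.706]
wrist_force: [1.1, 0.6, -0.3]
finger_gap: 93.9
finger_force: 0.0
```

```bash
python3 -c "
from h import *
print(delta([423.1,34.2,279.6],[531,-226,280],2.7058))"; python3 -m creep '[[1,[-19,-19,0],0],[1,[-19,-19,0],0],[1,[-19,-19,0],0],[1,[-19,-19,0],0],[1,[-19,-19,0],0],[1,[-19,-19,0],0],[1,[-19,-19,0],0],[1,[-19,-19,0],0],[1,[-19,-19,0],0]]'
python3 - <<'E'
from h import *
p=manip.camera_params("wrist");im=manip.camera("wrist")[:,:,::-1];cv2.imwrite("pics/w1.png",im)
s=manip.read_state();print(s["eef_pos"],s["eef_rot"],s["joints"]);print(p)
print(proj(p,[531,-226,197]))
E
```

```text
[-20.76531972 -19.03328655  -0.04      ]
clock: 2.25
eef_pos: [514.7, -215.0, 279.6]
eef_rot: [3.141, 0.0, 2.707]
wrist_force: [0.6, -0.1, -0.1]
finger_gap: 94.1
finger_force: 0.0
[ 514.70990762 -215.00395391  279.80625115] [3.14157997e+00 4.78826491e-04 2.70702010e+00] [-4.61359758e-01  2.78845704e-01  1.40830253e+00  2.56795552e-05
  1.45396611e+00 -1.59758652e+00]
{'fovy': 61.14311201769469, 'cx': 312.9740523448437, 'cy': 196.4338548620001, 'origin': array([ 456.84832788, -188.97247084,  443.78788723]), 'attitude': array([ 2.91361532e+00, -5.00079291e-04,  1.13545242e+00])}
[309.80459833 229.00797302]
```

View pics/w1.png

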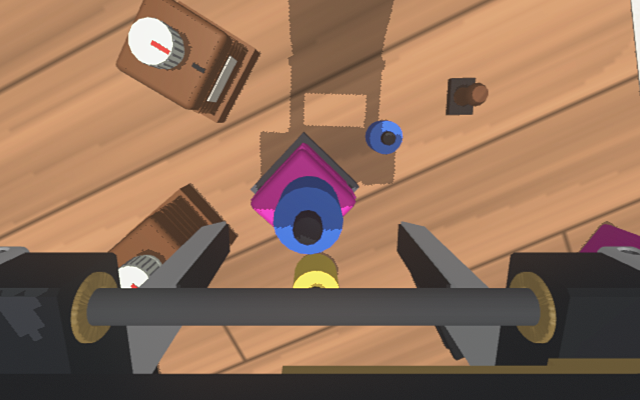

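The wrist view shows the cover with its knob at about (307,228), between the fingers and slightly ahead. That is close to where I predicted it.

```bash
python3 - <<'E'
from h import *
p={'fovy': 61.14311201769469, 'cx': 312.974, 'cy': 196.434, 'origin': np.array([ 456.848, -188.972, 443.788]), 'attitude': np.array([ 2.913615, -5.0e-04,  1.135452])}
im=cv2.imread("pics/w1.png").astype(int)
m=np.zeros(im.shape[:2],bool);m[205:250,285:330]=im[205:250,285:330].max(2)<70
k=max(cents(m),key=lambda c:c[1][4]);print(k)
T=onplane(p,(k[1][0]+k[1][2]/2,k[1][1]+k[1][2]/2),197);print(T,onplane(p,k[0],193))
print(delta([514.7,-215,279.8],[T[0],T[1],190],2.7065))
E
```

```text
(array([307.3, 227. ]), array([293, 210,  29,  35, 778], dtype=int32))
[ 526.98662713 -226.06379783  197.        ] [ 529.89757102 -227.66964689  193.        ]
[-1.58052234 -0.485425    8.98      ]
```

```bash
python3 -c "
from h import *
print(delta([514.7,-215,279.8],[531,-227.5,191],2.7065))"; python3 -m creep '[[1,[-2,-0.44,0],0],[1,[-2,-0.44,0],0],[0.2,[-2,-0.44,4],0],[0.2,[-2,-0.44,7],0],[0.2,[-2,-0.44,8.8],0],[0.2,[-2,-0.44,8.8],0],[0.2,[-2,-0.44,8.8],0]]'
```

```text
[-2.00500255 -0.44650283  8.88      ]
clock: 3.0
eef_pos: [531.1, -228.1, 192.5]
eef_rot: [-3.142, 0.001, 2.706]
wrist_force: [-0.3, 0.7, 1.5]
finger_gap: 58.4
finger_force: 0.0
```

```bash
python3 -m creep '[[-1,[0,0,0],0],[-1,[0,0,0],0],[-1,[0,0,0],0],[-1,[0,0,0],0],[-1,[0,0,0],0],[-1,[0,0,0],0]]' 40
```

```text
clock: 3.6
eef_pos: [531.1, -228.5, 191.6]
eef_rot: [-3.142, 0.0, 2.706]
wrist_force: [0.2, 0.8, 1.7]
finger_gap: 23.3
finger_force: 40.0
```

```bash
python3 -c "
from h import *
print(delta([531,-228,191],[524,288,271],2.706))"; python3 -m creep '[[-1,[0,0,-1],0],[-1,[0,0,-3],0],[-1,[0,0,-5.5],0],[-1,[0,0,-8],0],[-1,[0,0,-8],0],[-1,[0,0,-8],0]]'
python3 - <<'E'
from h import *
im=manip.camera("top")[:,:,::-1];cv2.imwrite("pics/t2.png",cv2.resize(im[130:300,320:520],None,fx=3,fy=3,interpolation=2))
E
```

```text
[22.40713991 46.48623539 -8.        ]
clock: 4.2
eef_pos: [531.0, -228.5, 271.3]
eef_rot: [-3.142, 0.0, 2.706]
wrist_force: [1.0, -0.2, -2.2]
finger_gap: 22.9
finger_force: 40.0
```

```bash
python3 -m creep '[[-1,[4,3,-8],0],[-1,[22.5,46.4,-8],0],[-1,[22.5,46.4,-8],0],[-1,[22.5,46.4,-8],0],[-1,[22.5,46.4,-8],0],[-1,[22.5,46.4,-8],0],[-1,[22.5,46.4,-8],0],[-1,[22.5,46.4,-8],0],[-1,[22.5,46.4,-8],0],[-1,[22.5,46.4,-8],0],[-1,[22.5,46.4,-8],0],[-1,[22.5,46.4,-8],0]]'
```

```text
clock: 5.45
eef_pos: [522.0, 291.4, 349.3]
eef_rot: [-3.14, -0.002, 2.71]
wrist_force: [0.4, -0.3, -1.2]
finger_gap: 23.4
finger_force: 40.0
```

```bash
python3 -m creep '[[-1,[0,0,5],0],[-1,[0,0,10],0],[-1,[0,0,15],0],[-1,[0,0,20],0],[-1,[0,0,23],0],[-1,[0,0,25],0],[-1,[0,0,25.5],0],[-1,[0,0,25.5],0],[-1,[0,0,25.5],0]]'
python3 - <<'E'
from h import *
cv2.imwrite("pics/t3.png",manip.camera("top")[:,:,::-1])
s=manip.read_state();print(s["eef_pos"],s["wrist_force"])
a=cv2.imread("pics/t3.png")[120:320,80:300];b=manip.camera("scene")[220:360,380:560,::-1]
a=cv2.resize(a,None,fx=1.8,fy=1.8);b=cv2.resize(b,(400,360));cv2.imwrite("pics/v3.png",np.hstack([a,b]))
E
```

```text
clock: 6.35
eef_pos: [523.4, 287.1, 97.5]
eef_rot: [3.141, 0.001, 2.706]
wrist_force: [0.3, 0.2, -0.3]
finger_gap: 23.1
finger_force: 40.0
[523.49023725 287.14999858  97.70238059] [ 0.30196689  0.23551686 -0.29826071]
```

View pics/v3.png

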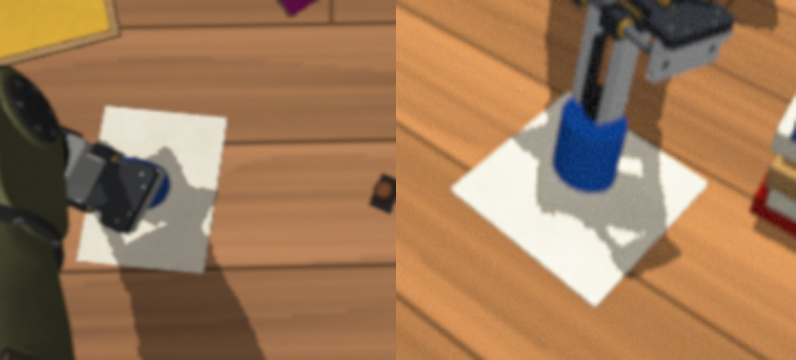

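The cover hangs upright over the sheet, well inside its edges.

```bash
python3 -m creep '[[-1,[0,0,0.8],0],[-1,[0,0,1.5],0],[-1,[0,0,1.8],0],[-1,[0,0,1.85],0],[-1,[0,0,1.9],0],[-1,[0,0,1.9],0],[-1,[0,0,1.9],0]]'
```

```text
clock: 7.15
eef_pos: [523.1, 287.4, 78.4]
eef_rot: [3.141, 0.0, 2.706]
wrist_force: [-3.4, -0.7, 11.1]
finger_gap: 23.3
finger_force: 40.0
```

Contact is felt at 11 N. I'll release and rise.

```bash
python3 -m creep '[[-1,[0,0,-0.1],0],[-0.2,[0,0,-0.1],0],[-0.2,[0,0,-0.1],0],[-0.2,[0,0,-0.1],0],[-0.2,[0,0,-0.1],0],[-0.2,[0,0,-1],0],[-0.2,[0,0,-3],0],[-0.2,[0,0,-7],0],[-0.2,[0,0,-12],0],[-0.2,[0,0,-17],0],[-0.2,[0,0,-17],0],[-0.2,[0,0,-17],0]]'
python3 -c "
from h import *
print(delta([523.3,287.3,248],[531,-228,250],2.706))"
python3 - <<'E'
from h import *
cv2.imwrite("pics/w3.png",manip.camera("wrist")[:,:,::-1])
E
```

```text
clock: 8.35
eef_pos: [523.1, 287.1, 248.8]
eef_rot: [3.14, 0.002, 2.706]
wrist_force: [0.6, 0.1, -0.6]
finger_gap: 37.5
finger_force: 0.0
[-22.44106697 -46.39323564  -0.2       ]
```

```bash
python3 -m creep '[[0.2,[-4,-3,0],0],[0.2,[-22.5,-46.3,0],0],[0.2,[-22.5,-46.3,0],0],[0.2,[-22.5,-46.3,0],0],[0.2,[-22.5,-46.3,0],0],[0.2,[-22.5,-46.3,0],0],[0.2,[-22.5,-46.3,0],0],[0.2,[-22.5,-46.3,0],0],[0.2,[-22.5,-46.3,0],0],[0.2,[-22.5,-46.3,0],0],[0.2,[-22.5,-46.3,0],0],[0.2,[-22.5,-46.3,0],0]]'
python3 -m creep '[[0.2,[0,0,0],0],[0.2,[0,0,0],0],[0.2,[0,0,0],0]]'
python3 - <<'E'
from h import *
p=manip.camera_params("wrist");im=manip.camera("wrist")[:,:,::-1];cv2.imwrite("pics/w4.png",im)
s=manip.read_state();print(s["eef_pos"],s["eef_rot"]);print(p)
t=manip.camera("top")[:,:,::-1];cv2.imwrite("pics/t4.png",t)
E
python3 -c "
import cv2,numpy as np
a=cv2.imread('pics/w4.png')[:330];b=cv2.imread('pics/t4.png')[150:300,80:440]
a=cv2.resize(a,(640,330));b=cv2.resize(b,(640,267));cv2.imwrite('pics/v4.png',np.vstack([a,b]))"
```

```text
clock: 9.6
eef_pos: [530.5, -230.0, 245.4]
eef_rot: [-3.141, -0.003, 2.702]
wrist_force: [0.5, 0.7, -0.2]
finger_gap: 56.3
finger_force: 0.0
clock: 9.9
eef_pos: [531.7, -226.5, 247.4]
eef_rot: [3.142, -0.0, 2.707]
wrist_force: [-0.8, 0.2, 0.3]
finger_gap: 56.2
finger_force: 0.0
[ 531.6816907  -226.58504731  247.44961129] [ 3.14156288e+00 -1.00637301e-04  2.70722604e+00]
{'fovy': 61.14311201769469, 'cx': 312.9740523448437, 'cy': 196.4338548620001, 'origin': array([ 473.92753252, -200.46913772,  411.49962777]), 'attitude': array([ 2.91411802e+00, -4.72034915e-04,  1.13594658e+00])}
```

View pics/v4.png

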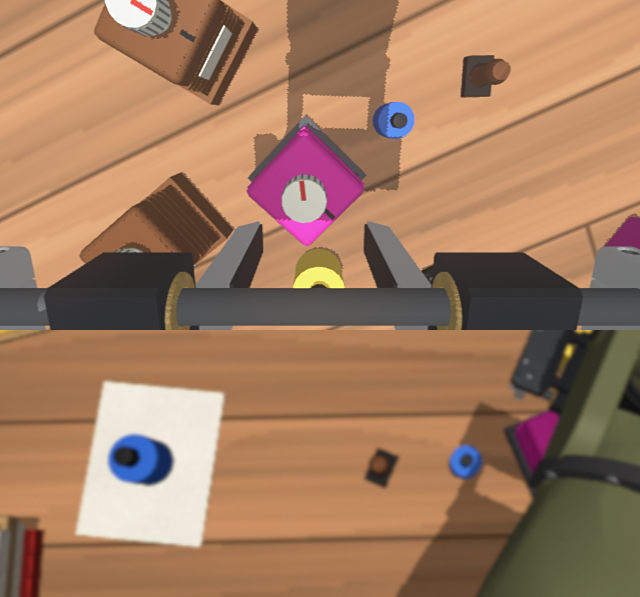

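The cover now stands on the sheet, well inside it. On the bottle the white cap is centred at about (304,203), the red bar points up to about (302,182), and the black dash is at about (330,213).

```bash
cat >> h.py <<'E'
def capmeas(p,im,zt=152.6):
    hsv=cv2.cvtColor(im,cv2.COLOR_BGR2HSV)
    roi=np.zeros(im.shape[:2],np.uint8);cv2.circle(roi,tuple(int(v) for v in proj(p,[531,-227.5,zt])),50,255,-1)
    mag=cv2.inRange(hsv,(140,90,40),(170,255,255))&roi
    red=((hsv[...,0]<8)|(hsv[...,0]>172))&(hsv[...,1]>110)&(hsv[...,2]>80)&(roi>0)
    dk=(im.max(2)<70)&(roi>0)
    return roi,mag,red,dk,hsv
E
python3 - <<'E'
from h import *
p={'fovy': 61.14311201769469, 'cx': 312.9740523448437, 'cy': 196.4338548620001, 'origin': np.array([ 473.92753252, -200.46913772,  411.49962777]), 'attitude': np.array([ 2.91411802e+00, -4.72034915e-04,  1.13594658e+00])}
im=cv2.imread("pics/w4.png");roi,mag,red,dk,hsv=capmeas(p,im)
for n,m in(("red",red),("dark",dk)):print(n,cents(m,8))
w=((hsv[...,1]<40)&(hsv[...,2]>150)&(roi>0))|red
c=max(cents(w),key=lambda c:c[1][4]);print("white",c)
ys,xs=np.nonzero(red);P=np.array([onplane(p,u,152.6)[:2] for u in zip(xs,ys)])
cs=max(cv2.findContours(w.astype(np.uint8),0,2)[0],key=cv2.contourArea)
(cc,r)=cv2.minEnclosingCircle(cs);print("circ",cc,r);C=onplane(p,cc,152.6)[:2];print("cap",C)
v=P.mean(0)-C;vb=np.arctan2(v[1],v[0]);print("bar",vb,np.hypot(*v))
vx,vy,*_=cv2.fitLine(P.astype(np.float32),2,0,.01,.01).ravel();print("bar line",np.arctan2(vy,vx))
for d,st in cents(dk,8):
    D=onplane(p,d,115)[:2]-np.array(C);print("dash?",d,D,np.hypot(*D),np.arctan2(D[1],D[0]))
mc=max(cv2.findContours(mag|w.astype(np.uint8)*255,0,2)[0],key=cv2.contourArea);
bx=cv2.boxPoints(cv2.minAreaRect(mc));print([onplane(p,u,115)[:2].round() for u in bx])
E
```

```text
red [(array([302.3, 190.5]), array([300, 181,   6,  20,  86], dtype=int32))]
dark [(array([329.1, 213.9]), array([325, 210,   9,   9,  29], dtype=int32))]
white (array([303.7, 200.8]), array([ 282,  179,   45,   44, 1476], dtype=int32))
circ (303.7954406738281, 200.5) 22.478809356689453
cap [ 528.26703095 -233.54109002]
bar 2.983984649671071 5.933118168854294
bar line -0.51635647
dash? [329.1 213.9] [28.94092334 10.7190433 ] 30.862192612999138 0.3547112065973419
[array([ 509., -281.]), array([ 483., -205.]), array([ 548., -181.]), array([ 579., -258.])]
```

```bash
python3 -c "
from h import *
print(delta([531.6,-226.7,247.5],[528.5,-232.7,135],2.707))"
python3 -m creep '[[0.2,[0,-0.7,0],0],[0.2,[0,-0.7,4],0],[0.2,[0,-0.7,8],0],[0.2,[0,-0.7,10.5],0],[0.2,[0,-0.7,11.2],0],[0.2,[0,-0.7,11.2],0],[0.2,[0,-0.7,11.2],0]]'
python3 - <<'E'
from h import *
im=manip.camera("wrist")[:,:,::-1];cv2.imwrite("pics/w5.png",im)
cv2.imwrite("pics/v5.png",cv2.resize(im[140:330,200:430],None,fx=3,fy=3,interpolation=2))
p=manip.camera_params("wrist");s=manip.read_state();print(s["eef_pos"],s["wrist_force"]);print(p["origin"],p["attitude"])
E
```

```text
[ 0.02855833 -0.67474767 11.25      ]
clock: 10.7
eef_pos: [529.1, -234.4, 137.1]
eef_rot: [-3.141, 0.002, 2.706]
wrist_force: [-0.1, -0.2, 0.4]
finger_gap: 56.0
finger_force: 0.0
[ 529.18822193 -234.36950393  137.18184155] [0.38268717 0.31755939 0.29106503]
[ 471.06342617 -208.07582612  301.1797919 ] [ 2.91124462e+00 -2.63553024e-04  1.13445349e+00]
```

View pics/v5.png

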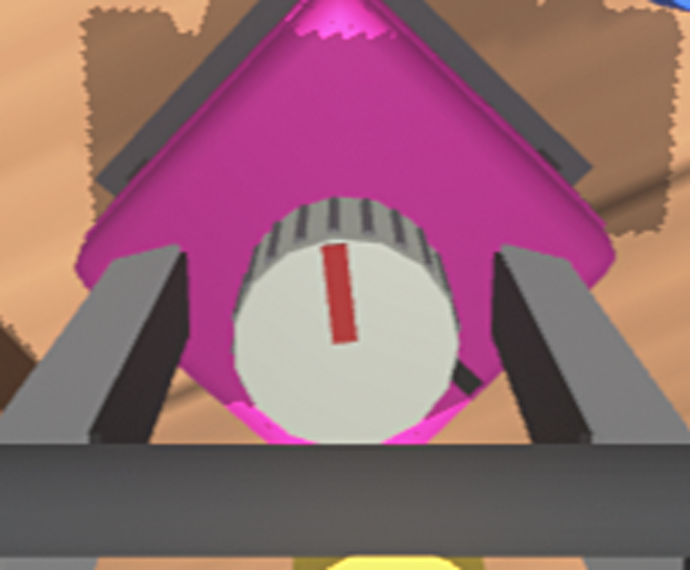

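The close view shows the cap centred between the fingers. The bar runs from its base at the cap centre, crop (345,342), to its tip at (333,245), and the dash is at (467,377).

```bash
python3 - <<'E'
from h import *
p=manip.camera_params("wrist")
f=lambda u,z:onplane(p,(200+u[0]/3,140+u[1]/3),z)[:2]
C=f((345.5,341),152.4);B=f((333,245),152.4)-C;D=f((467,377),115)
a=np.arctan2(B[1],B[0]);b=np.arctan2(*(D-C)[::-1]);print(C,a,D,b,a-b)
print(delta([529.2,-234.4,137.2],[*C,134.5],2.706))
E
```

```text
[ 528.17716444 -233.52880482] 2.8278526199066563 [ 559.59780825 -221.3589402 ] 0.3695283559288182 2.458324263977838
[0.12949222 0.03582599 0.27      ]
```

```bash
python3 -m creep '[[0.2,[0.1,0.03,0.2],0],[-1,[0.1,0.03,0.2],0],[-1,[0.1,0.03,0.2],0],[-1,[0.1,0.03,0.2],0],[-1,[0.1,0.03,0.2],0],[-1,[0.1,0.03,0.2],0]]' 30
python3 -c "
from cell import manip;s=manip.read_state();print(s['wrist_force'],s['moment'],s['joints'][5])"
```

```text
clock: 11.35
eef_pos: [528.0, -233.0, 133.7]
eef_rot: [3.141, 0.0, 2.706]
wrist_force: [1.7, 4.0, 2.8]
finger_gap: 35.5
finger_force: 30.0
[1.67433952 3.98022154 2.7971277 ] [ 0.71606093 -0.20390534  0.04365068] -1.6146907406074273
```

```bash
python3 -m creep '[[-1,[0,0,0.01],1.5],[-1,[0,0,0.02],3],[-1,[0,0,0.03],4.5],[-1,[0,0,0.03],6],[-1,[0,0,0.04],7.5],[-1,[0,0,0.05],9],[-1,[0,0,0.06],10.5],[-1,[0,0,0.07],12],[-1,[0,0,0.08],13.5],[-1,[0,0,0.08],15],[-1,[0,0,0.09],16.5],[-1,[0,0,0.1],18]]' 30
python3 -c "
from cell import manip;s=manip.read_state();print(s['wrist_force'],s['moment'],s['joints'][5])"
```

```text
clock: 12.55
eef_pos: [527.7, -233.1, 132.6]
eef_rot: [-3.141, -0.0, 1.13]
wrist_force: [-1.4, 3.7, 4.2]
finger_gap: 35.8
finger_force: 30.0
[-1.35242182  3.68628278  4.17774479] [0.64202815 0.43557259 0.13000654] -0.038575079973859415
```

```bash
python3 -m creep '[[-1,[0,0,0.01],1.5],[-1,[0,0,0.02],3],[-1,[0,0,0.03],4.5],[-1,[0,0,0.03],6],[-1,[0,0,0.04],7.5],[-1,[0,0,0.045],8.5],[-1,[0,0,0.045],8.5],[-1,[0,0,0.045],8.5]]' 30
cat > m.py <<'E'
from h import *
import sys
s=manip.read_state();print(s['wrist_force'],s['moment'],s['joints'][5],s['eef_rot'][2])
p=manip.camera_params("wrist");im=manip.camera("wrist")[:,:,::-1];cv2.imwrite(f"pics/{sys.argv[1]}.png",im)
hsv=cv2.cvtColor(im,cv2.COLOR_BGR2HSV)
red=((hsv[...,0]<8)|(hsv[...,0]>172))&(hsv[...,1]>140)&(hsv[...,2]>80)
roi=np.zeros(red.shape,bool);roi[205:287,270:360]=1
c=cents(red&roi,20);print(c)
C=np.array([528.2,-233.5])
ys,xs=np.nonzero(red&roi)
if len(xs):
    P=np.array([onplane(p,u,151.5)[:2] for u in zip(xs,ys)],np.float32)
    vx,vy,*_=cv2.fitLine(P,2,0,.01,.01).ravel();m=P.mean(0)-C
    if m@[vx,vy]<0:vx,vy=-vx,-vy
    print("bar line",np.arctan2(vy,vx),"centroid",np.arctan2(m[1],m[0]),np.hypot(*m))
E
python3 m.py w6
```

```text
clock: 13.35
eef_pos: [527.6, -233.0, 132.1]
eef_rot: [-3.141, 0.0, 0.395]
wrist_force: [-1.4, 4.6, 5.1]
finger_gap: 35.3
finger_force: 30.0
[-1.35994432  4.58511967  5.11578281] [ 0.95124069  0.59585555 -0.00653114] 0.6964685370092013 0.39470604843930546
[(array([310.7, 243.4]), array([306, 227,  11,  33, 238], dtype=int32))]
bar line 0.5006092 centroid 0.40492254068731665 9.876384377561207
```

```bash
for k in 1; do python3 -m creep '[[-1,[0,0,0.005],0.5],[-1,[0,0,0.005],1],[-1,[0,0,0.005],1]]' >/dev/null; python3 m.py w7; done
python3 -m creep '[[-1,[0,0,0],0.3],[-1,[0,0,0.003],0.6],[-1,[0,0,0.003],0.6]]'>/dev/null; python3 m.py w8
python3 -m creep '[[-1,[0,0,0],0.3],[-1,[0,0,0],0.5],[-1,[0,0,0],0.5]]'>/dev/null; python3 m.py w9
```

```text
[-3.19689662  5.34154061  5.04921936] [ 1.02038931  0.66924389 -0.05303725] 0.7849798797918551 0.3062202014003448
[(array([310.6, 243.3]), array([306, 227,  11,  33, 237], dtype=int32))]
bar line 0.4109772 centroid 0.3218394472575406 9.998683288974357
[-2.93695142  5.37495037  4.57090077] [0.93369767 0.67766188 0.18739215] 0.8365672264064882 0.2547544217061468
[(array([310.5, 243.3]), array([305, 227,  12,  33, 239], dtype=int32))]
bar line 0.3709024 centroid 0.281797839389282 10.057094135901668
[-2.34204592  5.2901534   3.09790006] [0.87557732 0.62619226 0.84976071] 0.8792004155247262 0.21240058469393275
[(array([309.9, 243.2]), array([304, 227,  12,  33, 238], dtype=int32))]
bar line 0.35899293 centroid 0.26924203762384463 10.162779643564933
```

The moment jumped to 0.85 N m and the bar stopped at the dash bearing of 0.36, so the cap is bottomed out. Now I'll back off a quarter turn.

```bash
python3 -m creep '[[-1,[0,0,-0.01],-1.5],[-1,[0,0,-0.02],-3],[-1,[0,0,-0.03],-4.5],[-1,[0,0,-0.03],-6],[-1,[0,0,-0.04],-7.5],[-1,[0,0,-0.05],-9],[-1,[0,0,-0.06],-10.5],[-1,[0,0,-0.07],-12],[-1,[0,0,-0.08],-13.5],[-1,[0,0,-0.08],-15],[-1,[0,0,-0.09],-16.5],[-1,[0,0,-0.1],-18]]'
python3 -m creep '[[-1,[0,0,0],0],[-1,[0,0,0],0]]' >/dev/null; python3 m.py w10
```

```text
clock: 15.65
eef_pos: [527.8, -233.1, 133.1]
eef_rot: [3.141, -0.0, 1.788]
wrist_force: [-0.0, 2.9, 3.0]
finger_gap: 35.3
finger_force: 30.0
[-1.09224093  3.82627102  3.55950441] [0.70899634 0.10653787 0.02003272] -0.6866981643351542 1.7779188411136153
[(array([310.8, 243.1]), array([306, 227,  11,  33, 238], dtype=int32))]
bar line 1.885003 centroid 1.8216367896114316 8.273025789634879
```

```bash
python3 -m creep '[[-1,[0,0,-0.003],-0.5],[-1,[0,0,-0.003],-0.5],[-1,[0,0,-0.003],-0.5],[-1,[0,0,-0.003],-0.5]]'; python3 m.py w11
python3 -c "
import cv2,numpy as np
from cell import manip
a=cv2.imread('pics/w11.png')[120:300,190:450];b=manip.camera('top')[150:300,80:440,::-1]
cv2.imwrite('pics/v11.png',np.vstack([cv2.resize(a,(480,332)),cv2.resize(b,(480,200))]))"
```

```text
clock: 16.3
eef_pos: [527.8, -233.2, 133.0]
eef_rot: [3.141, -0.0, 1.823]
wrist_force: [0.4, 5.8, 5.1]
finger_gap: 35.8
finger_force: 30.0
[0.3996543  5.76018605 5.07950533] [0.86749588 0.08981556 0.02854299] -0.7315989767694878 1.8228047088516788
[(array([310.8, 243. ]), array([306, 227,  11,  33, 240], dtype=int32))]
bar line 1.9284928 centroid 1.8723034373487277 8.284191640154777
```

View pics/v11.png

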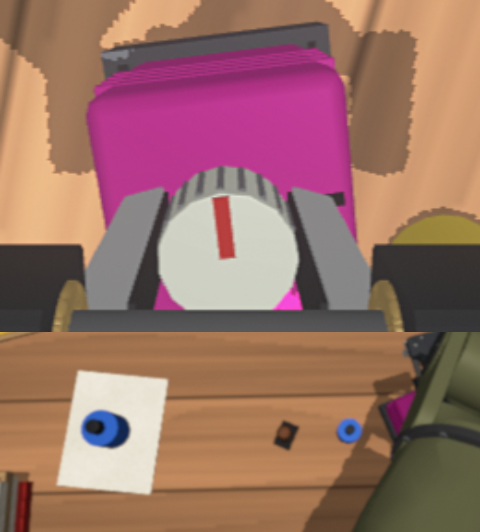

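The fingers hold the cap, the bar at crop (223,225) is square to the dash at (338,200), and the cover stands on the sheet at crop (105,428). The bar is 1.57 rad off the stop.

```bash
python3 -c "
from cell import manip;print(manip.sign_off())"
```

```text
the job is handed in; nothing more can be done
None
```

The job is handed in: the cover stands mouth down on the sheet, and the cap was screwed to its stop, backed off a quarter turn (1.57 rad by the camera) and is still held in the gripper.

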